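# Close the adjustable wrench on the grinding jar's cap and tighten it

### The job

The adjustable wrench lies loosely around the hexagonal cap of the grinding jar in the round stand. Roll its worm with a fingertip until the jaw is snug on the cap, pressing lightly (about 1 kg), and only then swing the handle clockwise, seen from above, until the cap comes up gently against its stop, without straining the handle. Leave the wrench on the cap, still snug and lying flat, and leave the other things on the bench alone.

Things in the scene. Friction and masses are not known exactly. Their poses are not given: they have to be found in the camera images.
- stand: Round grey metal closing stand bolted to the bench, 170 mm across, its flat top 40 mm above its origin, which is under its centre, 0 to 6 mm below the bench's top (it is let in by a varying amount); a 200 mm wide flange at its foot. A grinding jar is let into it so that only the jar's hexagonal cap stands above the top, in the middle. It never moves.
- cap (a joint): Turn of the hexagonal steel cap about its upright axis, rad, growing clockwise seen from above (tightening). It starts between 0 and 0.1 and comes to a hard stop at 0.75. It rubs: turning it takes about 0.35 N m, so 3 to 5 N on the handle 150 mm from the cap, with the wrench rubbing on the stand.
- cap_top (a point): Centre of the cap's top face, 14 mm above the stand's top. The cap is a hexagon 30 mm across flats, 34.6 mm across corners.
- wrench: Steel adjustable wrench, 0.4 to 0.7 kg, 218 mm long, lying loose and flat on the stand's top around the cap, jaw open. Origin on its underside between the jaws, about under the cap's centre; x from the handle to the open mouth, z up. Head 14 mm thick, x = -50 to 14 mm, y = -32 to 30 mm. Fixed jaw's face at y = 16.3 mm, sliding jaw on the -y side, throat at x = -18.5 mm.
- jaw (a joint): How far the sliding jaw has closed, m. The mouth is 35 mm wide at 0, so the jaw is snug on the 30 mm cap at 0.005. It starts between 0.0004 and 0.0024. It moves only with the worm: 0.5 mm per radian, and the worm holds it wherever it is left.
- jaw_face (a point): Middle of the sliding jaw's gripping face, at the height of half the head's thickness; it faces the wrench's +y.
- worm_top (a point): Top of the knurled worm, a roller 17 mm thick, 16 mm long, axis along the wrench's y, at x = -32 mm of the wrench; 17.8 mm above the stand's top, 3.8 mm proud of head and cap. Drawing a fingertip over it towards the mouth (wrench +x) closes the jaw 0.5 mm per 8.5 mm, the other way opens it. Rolling takes about 5.5 N along the stroke (friction 0.8 to 1.2 on the worm); once snug, the finger just drags.
- handle_end (a point): Centre of the handle's round end (28 mm across), 190 mm from the wrench's origin. The handle is 24 mm wide from x = -62 to -190 mm of the wrench, 11 mm thick, its underside level with the stand's top, overhanging the stand. About 11 N on the handle's outer part, against the stop, forces the jaw open again.
- spare_cap: spare hexagonal steel cap lying on the bench, 30 mm across flats, 14 mm tall; origin under its centre. A bystander, to be left alone.
- seed_jar: small clear jar with a white lid, 54 mm across, 75 mm tall; origin under its centre. A bystander, to be left alone.
- dish: shallow glass dish, 90 mm across, 16 mm tall; origin under its centre. A bystander, to be left alone.
- driver: screwdriver with a black handle lying on the bench; x axis along it. A bystander, to be left alone.
- weight: brass balance weight with a knob, 32 mm across, 44 mm tall; origin under its centre. A bystander, to be left alone.
- beaker: glass beaker, 60 mm across, 75 mm tall; origin under its centre. A bystander, to be left alone.
- gasket_ring: black rubber seal ring lying flat on the stand's top beside the cap, on the side away from the handle, 40 mm across, 6 mm thick; origin under its centre. A bystander, to be left alone.
Not all that is in view belongs to the job. Leave any yellow look-alike of the wrench alone.

How it is judged:
By the outcome, as a careful person would: the job done as asked, in the order asked, and still so for the second after the job is handed in, with the robot touching nothing.
It also fails if it takes over 72 s, if anything falls off the work surface, if the arm or the gripper's body presses on something with over 40 N, if the wrist force passes 120 N, or if a joint passes its speed limit or range.

### The arm

A 6-joint arm with a two-finger parallel gripper is mounted at the origin on the work surface. World frame = base frame: x ahead of the robot, y to its left, z up, the work surface at z = 0. Lengths are in mm, angles in rad, forces in N, time in s.
With the tool pointing down it reaches from about 350 to 775 mm from the base axis. Payload 7.3 kg.
Tool frame: the origin (TCP) lies between the finger pads; the fingertips stand 22 mm ahead of it and the grasp point (between the pads) lies 3 mm ahead of it (nose_length is the distance from the TCP to the fingertips, in mm); z points along the fingers, y is the direction in which the jaws open and shut (so a half turn about z gives the same grasp; the last joint's range is limited). The gripper opens to 92 mm and grips with 3 to 60 N. Pads are 19 mm wide; open, the fingers measure 130 mm over their backs; the gripper's body (75 mm by 190 mm) begins 47 mm behind the grasp point.
Start: joints at [1.071, 0.342, 1.524, -0, 1.275, -0.146], TCP at [181.88, 492.506, 248.741] pointing down, gripper open.
Joint ranges: [-2.53, 2.53], [-0.77, 2.02], [0.04, 2.7], [-1, 4.14], [0.28, 2.66], [-3.11, 3.11]. Speed limits (rad/s): [2.57, 2.57, 3.14, 3.14, 3.14, 3.14].

### API

Orientations are given as [roll, pitch, yaw] about the fixed x, y, z axes, in that order (R = Rz(yaw) Ry(pitch) Rx(roll)).
In Python, from plant import get_obs, capture, close_job, nose_length gives the robot as it stands.
- The arm moves only by the tool step_arm, never from a script. Its argument "increments" is text: rows parted by semicolons, each of 7 numbers parted by spaces: the turn, a rotation vector about the tool's x, y, z in rad, then the shift along the tool's x, y, z in mm, then the opening, from -1 (shut) to 1 (fully open). A call has 1 to 20 rows; each row is the pose to reach, as a shift and turn from the pose commanded when the call began, along the tool's axes at that moment; what a row does not reach only later rows make up. A row lasts 1/8 s, in which the tool goes at most 62.5 mm and 10.7 degrees, less where a joint would pass 70% of its speed; a pose out of reach is approached as far as the arm can. A call with a gripper value outside its range is refused whole. The fingers move at their own pace and stop on an object; the grip force is fixed at half the most. Time passes only in rows, so rows that repeat a pose let the fingers close. It gives the time, the measured TCP pose, the force and the opening at its end, in the units of the state.
- get_obs(): the state, without advancing time (a new reading comes with each control period).
- capture(name): name is "side" or "top" or "wrist"; returns a dict with "frame" (400x640x3 uint8, red, green, blue), "K" (3x3 intrinsics, pixels), "distortion" ([k1, k2, p1, p2, k3] as OpenCV has them; the pictures are not rectified), "extrinsics" (4x4, takes a point from world to camera coordinates); the wrist camera has in their place "tool_from_camera" (4x4, takes a point from camera to tool coordinates, whose origin is the TCP and whose axes are the flange's). Camera axes: x right, y down, z forward; pixel columns grow to the right and rows downward; lengths in mm; the calibration is good to about 2 mm. A picture is of the moment at which its call begins: read the wrist's pose just before it. There is no depth.
- close_job(): hands the job in, once; it reports no verdict.
The state is a dict: "time": time; "joint_positions": joint angles; "dq": joint speeds; "tau": joint torques, N m; "tool_pos": TCP position; "tcp_rot": TCP orientation; "contact_force": force on the tool from outside, world axes, zero at the start; "moment": the same for the moment, N m; "grip_width": finger opening in mm.
Only numpy, scipy, OpenCV 4.12 (cv2) and the standard library are available. Lean on these libraries where they do the work, as an engineer would, in place of code of your own. Each camera call takes 0.05 s, during which the arm holds its last target.

## Working session

There is one attempt and no reset: what is moved stays moved. The work goes in short steps, Python scripts to look and compute and a tool call to move; the robot and the scene stay as the last step left them, time stands still between calls to the robot, and variables do not carry over. Pictures are saved under pics/ and viewed, and the job is handed in when it is done.

Besides the shell and the picture viewer there is one more tool, called after "Call:" as a command line: name --argument value ..., lists and objects as JSON in quotes. step_arm: Moves the arm, as the interface text tells. Its arguments: {"type":"object","properties":{"increments":{"type":"string"}},"required":["increments"]}

```bash
mkdir -p pics; ls; cat > h.py <<'E'
import numpy as np,cv2,json
from plant import get_obs,capture,close_job,nose_length
E
python3 - <<'E'
from h import *
o=get_obs();print(o, nose_length)
for n in ["side","top","wrist"]:
    c=capture(n);cv2.imwrite(f"pics/{n}0.png",c["frame"][:,:,::-1]);print(n,{k:np.round(v,3).tolist() for k,v in c.items() if k!="frame"})
E
```

```text
pics
{'time': 0.0, 'joint_positions': array([ 1.07097984e+00,  3.42750633e-01,  1.52501513e+00,  1.56190014e-05,
        1.27537287e+00, -1.46018938e-01]), 'dq': array([ 0.00168145, -0.00078289,  0.0015936 , -0.00162465, -0.00046326,
        0.0013047 ]), 'tau': array([ 1.99500537e-04, -4.31242454e+01, -2.44219279e+01,  7.17375451e-02,
        5.60231984e-02, -1.33963140e-04]), 'tool_pos': array([181.7007206 , 492.16622054, 248.03110121]), 'tcp_rot': array([-3.14006530e+00, -2.39717204e-04,  2.78779036e+00]), 'contact_force': array([ 0.36749012,  0.28175386, -0.04558059]), 'moment': array([-0.0058008 , -0.06166423,  0.04551504]), 'grip_width': 91.79410886817261} 22.0
side {'K': [[434.829, 0.0, 318.582], [0.0, 434.829, 198.357], [0.0, 0.0, 1.0]], 'distortion': [0.028, 0.0, 0.0, 0.0, 0.0], 'extrinsics': [[-0.996, -0.09, -0.021, 480.49], [-0.047, 0.683, -0.729, 108.293], [0.08, -0.725, -0.685, 1128.165], [0.0, 0.0, 0.0, 1.0]]}
top {'K': [[395.641, 0.0, 319.762], [0.0, 395.641, 198.182], [0.0, 0.0, 1.0]], 'distortion': [-0.073, 0.0, 0.0, 0.0, 0.0], 'extrinsics': [[-0.028, -1.0, 0.005, -41.758], [-0.979, 0.026, -0.2, 501.297], [0.2, -0.011, -0.98, 1076.298], [0.0, 0.0, 0.0, 1.0]]}
wrist {'K': [[315.488, 0.0, 321.313], [0.0, 315.488, 201.351], [0.0, 0.0, 1.0]], 'distortion': [-0.03, 0.0, 0.0, 0.0, 0.0], 'tool_from_camera': [[-0.0, -0.966, -0.26, 70.171], [1.0, -0.0, -0.0, -0.154], [0.0, -0.26, 0.966, -135.514], [0.0, 0.0, 0.0, 1.0]]}
```

View pics/side0.png

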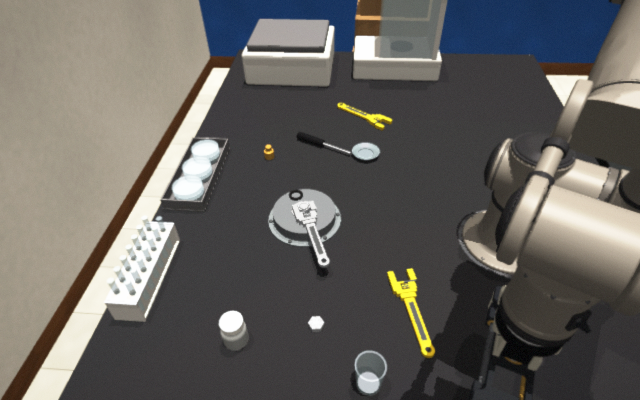

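View pics/top0.png

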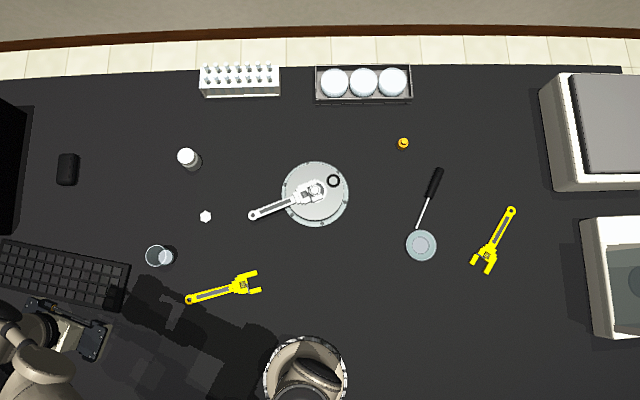

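View pics/wrist0.png

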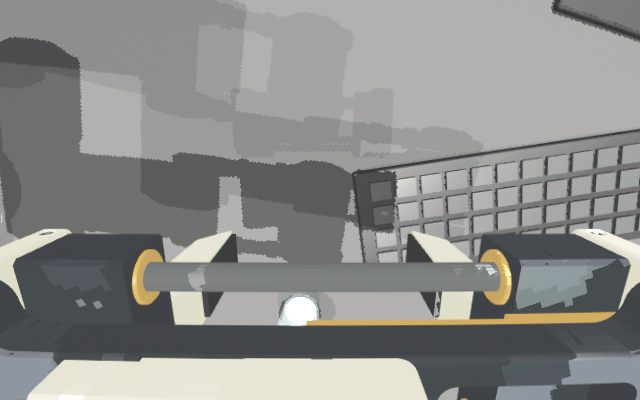

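The silver wrench is in the round stand: top picture head at about (310,193), handle end (252,215); side picture head (305,210), end (322,262). The yellow look-alikes are at top (225,288) and (493,240). The silver one is the one around the cap on the stand. I'll confirm with enlarged crops.

```bash
python3 - <<'E'
import cv2,numpy as np
a=cv2.imread("pics/top0.png")[150:240,235:365];b=cv2.imread("pics/side0.png")[175:275,255:355]
a=cv2.resize(a,None,fx=6,fy=6,interpolation=cv2.INTER_CUBIC);b=cv2.resize(b,None,fx=6,fy=6,interpolation=cv2.INTER_CUBIC)
cv2.imwrite("pics/ct.png",a);cv2.imwrite("pics/cs.png",b)
E
```

```text
(no output)
```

View pics/ct.png

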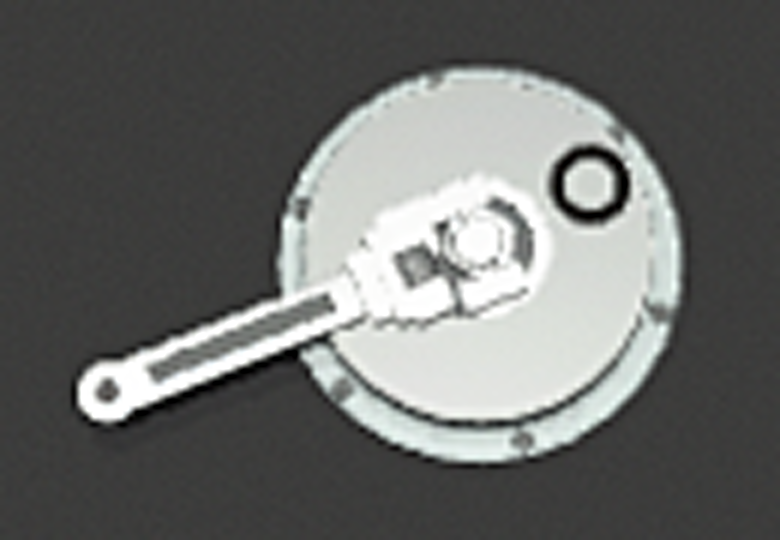

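View pics/cs.png

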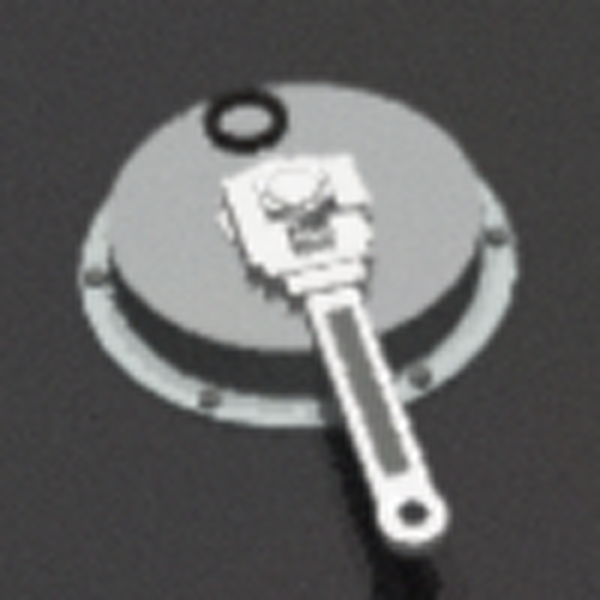

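Confirmed: silver wrench, hexagonal cap in its mouth, dark worm window at crop (415,265), handle hole at (107,390), with the ring by the mouth. Now measure.

```bash
cat >> h.py <<'E'
def ray(c,uv,obs=None):
    p=cv2.undistortPoints(np.array([[uv]],float),c["K"],np.array(c["distortion"],float))[0,0]
    d=np.array([p[0],p[1],1.])
    if "extrinsics" in c: 
        T=np.linalg.inv(np.array(c["extrinsics"]))
    else:
        from scipy.spatial.transform import Rotation as Ro
        B=np.eye(4);B[:3,:3]=Ro.from_euler("xyz",obs["tcp_rot"]).as_matrix();B[:3,3]=obs["tool_pos"]
        T=B@np.array(c["tool_from_camera"])
    d=T[:3,:3]@d; return T[:3,3],d/np.linalg.norm(d)
def onz(r,z): o,d=r; return o+d*(z-o[2])/d[2]
def tri(r1,r2):
    A=np.zeros((3,3));b=np.zeros(3)
    for o,d in(r1,r2):
        M=np.eye(3)-np.outer(d,d);A+=M;b+=M@o
    p=np.linalg.solve(A,b); return p,[np.linalg.norm((np.eye(3)-np.outer(d,d))@(p-o)) for o,d in(r1,r2)]
E
python3 - <<'E'
from h import *
t=capture("top");s=capture("side")
f=lambda X,Y,a,b:((X+.5)/6-.5+a,(Y+.5)/6-.5+b)
P={"hole":((107,390),(412,513)),"worm":((415,265),(312,235)),"cap":((478,238),(297,187)),"ring":((590,183),(246,119))}
for k,(a,b) in P.items():
    r1=ray(t,f(*a,235,150));r2=ray(s,f(*b,255,175))
    print(k,tri(r1,r2),onz(r1,50),onz(r2,50))
E
```

```text
hole (array([458.22051758, 137.15295821,  46.50396858]), [np.float64(0.19934194412691292), np.float64(0.19934194412681838)]) [457.84141171 136.57084792  50.        ] [457.74455545 139.98294367  50.        ]
worm (array([514.10148582,  -9.95870244,  50.68863898]), [np.float64(0.03952348104206114), np.float64(0.0395234810417858)]) [514.29133548  -9.94021781  50.        ] [514.16421943 -10.62512002  50.        ]
cap (array([525.36086509, -40.18272891,  50.31663797]), [np.float64(1.2161980309627003), np.float64(1.2161980309626854)]) [526.67809772 -40.25867992  50.        ] [524.18507271 -40.15276277  50.        ]
ring (array([555.03590561, -95.16512731,  38.75651881]), [np.float64(0.10767402433485646), np.float64(0.10767402433500789)]) [552.31909982 -94.65017328  50.        ] [552.71807372 -83.07066082  50.        ]
```

Call:
step_arm --increments "0 0 2.426 -485.5 -356.4 60 -1;0 0 2.426 -485.5 -356.4 60 -1;0 0 2.426 -485.5 -356.4 60 -1;0 0 2.426 -485.5 -356.4 60 -1;0 0 2.426 -485.5 -356.4 60 -1;0 0 2.426 -485.5 -356.4 60 -1;0 0 2.426 -485.5 -356.4 60 -1;0 0 2.426 -485.5 -356.4 60 -1;0 0 2.426 -485.5 -356.4 60 -1;0 0 2.426 -485.5 -356.4 60 -1;0 0 2.426 -485.5 -356.4 60 -1;0 0 2.426 -485.5 -356.4 60 -1;0 0 2.426 -485.5 -356.4 60 -1;0 0 2.426 -485.5 -356.4 60 -1;0 0 2.426 -485.5 -356.4 60 -1;0 0 2.426 -485.5 -356.4 60 -1;0 0 2.426 -485.5 -356.4 60 -1"

```text
time: 2.38
tool_pos: [513.8, -10.0, 188.8]
tcp_rot: [-3.142, -0.0, 0.363]
contact_force: [0.1, 1.0, 0.2]
grip_width: 0.1
```

```bash
python3 - <<'E'
from h import *
o=get_obs();print(o["time"],o["tool_pos"],o["tcp_rot"],o["joint_positions"],o["contact_force"],o["grip_width"])
c=capture("wrist");cv2.imwrite("pics/w1.png",c["frame"][:,:,::-1])
E
```

```text
2.375 [513.84268266  -9.97551889 188.75958856] [-3.14155718e+00 -1.56760120e-04  3.62852986e-01] [-1.68683887e-01  3.79322711e-01  1.64549897e+00  1.22442954e-04
  1.11665383e+00  1.03920574e+00] [0.08944177 1.02245609 0.21620501] 0.1284758063423447
```

View pics/w1.png

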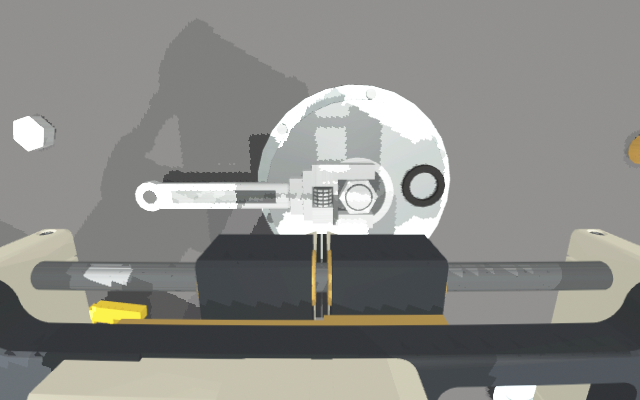

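```bash
python3 - <<'E'
import cv2
a=cv2.imread("pics/w1.png")[150:240,270:400]
cv2.imwrite("pics/w1c.png",cv2.resize(a,None,fx=6,fy=6,interpolation=cv2.INTER_CUBIC))
E
```

```text
(no output)
```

View pics/w1c.png

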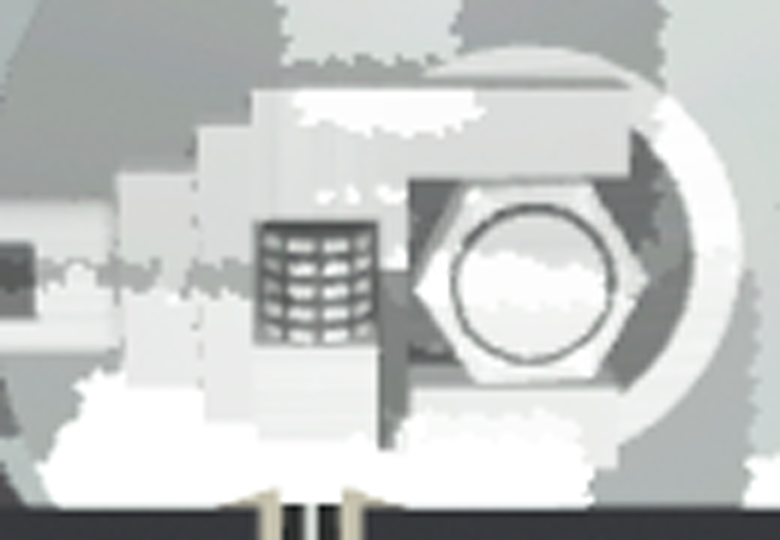

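```bash
python3 - <<'E'
from h import *
a=cv2.imread("pics/w1.png")[220:330,190:460]
cv2.imwrite("pics/w1d.png",cv2.resize(a,None,fx=2.9,fy=2.9,interpolation=cv2.INTER_CUBIC))
s=capture("side");f=s["frame"][:,:,::-1]
X=np.array(s["extrinsics"]);o=get_obs();p=X[:3,:3]@o["tool_pos"]+X[:3,3];q=s["K"]@p;u,v=(q[:2]/q[2]).astype(int);print(u,v)
cv2.imwrite("pics/s1.png",cv2.resize(f[v-70:v+70,u-90:u+90],None,fx=4,fy=4,interpolation=cv2.INTER_CUBIC))
r=capture("wrist");o=get_obs()
g=lambda X,Y:((X+.5)/6-.5+270,(Y+.5)/6-.5+150)
for n,p,z in [("worm",(318,283),53),("cap",(532,282),51)]: print(n,onz(ray(r,g(*p),o),z))
print(onz(ray(r,(151,196),o),48))
E
```

```text
304 173
worm [514.70891556 -10.76772345  53.        ]
cap [525.67394086 -40.70477285  51.        ]
[458.90428305 135.09119961  48.        ]
```

View pics/w1d.png

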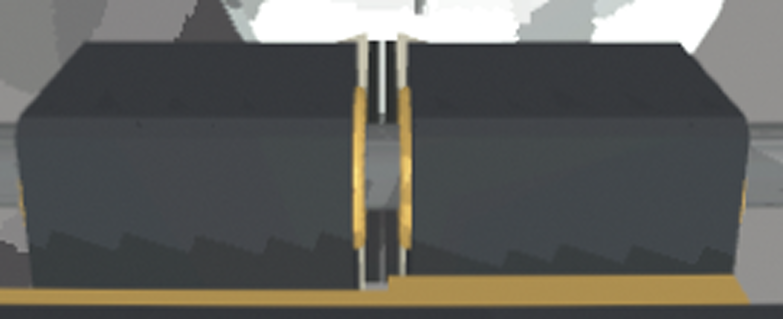

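View pics/s1.png

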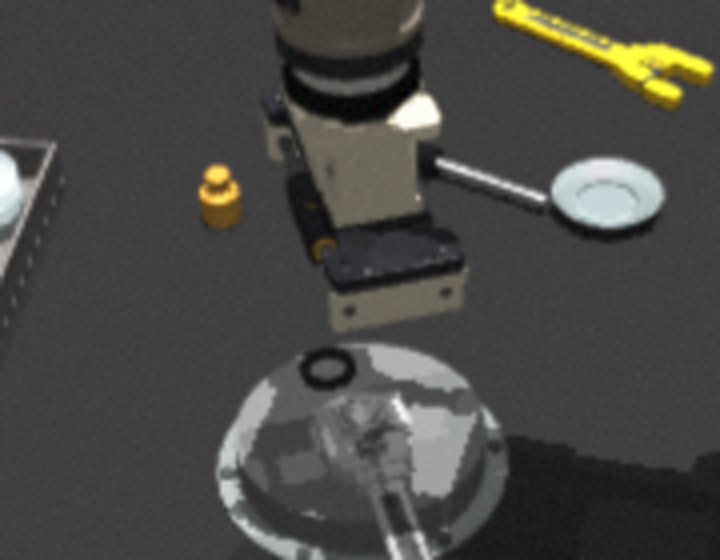

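The wrist crop shows the hex cap at (532,282), the worm at (318,283), the fixed jaw above and the sliding jaw below. The wrench is aligned with the tool's y axis. Next I'll probe down on the worm.

Call:
step_arm --increments "0 0 0 0.4 0.6 55 -1;0 0 0 0.4 0.6 103 -1;0 0 0 0.4 0.6 106 -1;0 0 0 0.4 0.6 106 -1;0 0 0 0.4 0.6 106 -1"

```text
time: 3.15
tool_pos: [515.8, -10.6, 84.7]
tcp_rot: [3.14, -0.003, 0.362]
contact_force: [-0.4, -1.3, 0.6]
grip_width: 0.6
```

Call:
step_arm --increments "0 0 0 0 0 1 -1;0 0 0 0 0 2 -1;0 0 0 0 0 2 -1"

```text
time: 3.52
tool_pos: [514.5, -10.4, 80.9]
tcp_rot: [3.142, -0.0, 0.362]
contact_force: [0.0, 0.1, -0.7]
grip_width: 0.4
```

Call:
step_arm --increments "0 0 0 0 0 1 -1;0 0 0 0 0 1 -1;0 0 0 0 0 1 -1"

```text
time: 3.9
tool_pos: [514.4, -10.4, 79.6]
tcp_rot: [-3.141, 0.0, 0.362]
contact_force: [0.3, -0.8, -0.9]
grip_width: 0.3
```

Call:
step_arm --increments "0 0 0 0 0 1 -1;0 0 0 0 0 1 -1;0 0 0 0 0 1 -1"

```text
time: 4.28
tool_pos: [514.4, -10.4, 78.7]
tcp_rot: [-3.142, -0.0, 0.362]
contact_force: [-0.6, -0.3, 0.1]
grip_width: 0.6
```

Call:
step_arm --increments "0 0 0 0 0 0.7 -1;0 0 0 0 0 0.7 -1;0 0 0 0 0 0.7 -1"

```text
time: 4.65
tool_pos: [514.4, -10.4, 78.0]
tcp_rot: [-3.142, -0.0, 0.362]
contact_force: [-0.2, -0.0, 0.1]
grip_width: 0.2
```

Call:
step_arm --increments "0 0 0 0 0 0.7 -1;0 0 0 0 0 0.7 -1;0 0 0 0 0 0.7 -1"

```text
time: 5.03
tool_pos: [514.4, -10.4, 77.3]
tcp_rot: [-3.142, -0.0, 0.362]
contact_force: [-0.1, 0.4, -0.1]
grip_width: 0.4
```

Call:
step_arm --increments "0 0 0 0 0 0.5 -1;0 0 0 0 0 0.5 -1;0 0 0 0 0 0.5 -1"

```text
time: 5.4
tool_pos: [514.4, -10.4, 76.8]
tcp_rot: [-3.142, -0.0, 0.362]
contact_force: [0.6, 0.4, 0.5]
grip_width: 0.3
```

Call:
step_arm --increments "0 0 0 0 0 0.5 -1;0 0 0 0 0 0.5 -1;0 0 0 0 0 0.5 -1"

```text
time: 5.78
tool_pos: [514.5, -10.4, 76.7]
tcp_rot: [3.141, -0.0, 0.362]
contact_force: [-1.1, 0.2, 5.2]
grip_width: 0.4
```

Call:
step_arm --increments "0 0 0 0 0 0.5 -1;0 0 0 0 0 0.5 -1;0 0 0 0 0 0.5 -1"

```text
time: 6.15
tool_pos: [514.5, -10.4, 76.6]
tcp_rot: [3.141, -0.001, 0.362]
contact_force: [-2.5, -0.1, 8.1]
grip_width: 0.2
```

Call:
step_arm --increments "0 0 0 0 0 0.5 -1;0 0 0 0 0 0.5 -1;0 0 0 0 0 0.5 -1"

```text
time: 6.52
tool_pos: [514.6, -10.4, 76.5]
tcp_rot: [3.141, -0.001, 0.362]
contact_force: [-4.0, -0.0, 13.3]
grip_width: 0.3
```

Call:
step_arm --increments "0 0 0 0 1 -0.2 -1;0 0 0 0 3 -0.2 -1;0 0 0 0 5 -0.2 -1;0 0 0 0 6 -0.2 -1"

```text
time: 7.02
tool_pos: [516.5, -15.4, 76.2]
tcp_rot: [-3.141, -0.001, 0.362]
contact_force: [-2.3, 4.2, 8.0]
grip_width: 0.6
```

Call:
step_arm --increments "0 0 0 0 2 0 -1;0 0 0 0 4 0 -1;0 0 0 0 5 0 -1"

```text
time: 7.4
tool_pos: [518.3, -20.9, 75.2]
tcp_rot: [-3.141, 0.0, 0.362]
contact_force: [-0.1, 0.8, -0.6]
grip_width: 0.4
```

Call:
step_arm --increments "0 0 0 0 0 -12 -1;0 0 -1.571 0 -21 -12 -1;0 0 -1.571 0 -21 -12 -1;0 0 -1.571 0 -21 -12 -1;0 0 -1.571 0 -21 -12 -1;0 0 -1.571 0 -21 -12 -1;0 0 -1.571 0 -21 -12 -1;0 0 -1.571 0 -21 -12 -1;0 0 -1.571 0 -21 -12 -1;0 0 -1.571 0 -21 -12 -1;0 0 -1.571 0 -21 -12 -1"

```text
time: 8.78
tool_pos: [511.1, -1.1, 88.1]
tcp_rot: [3.141, 0.0, 1.932]
contact_force: [-0.0, 0.0, -1.2]
grip_width: 0.2
```

```bash
python3 - <<'E'
from h import *
o=get_obs();print(o["time"],o["tool_pos"],o["tcp_rot"])
c=capture("wrist");cv2.imwrite("pics/w2.png",c["frame"][:,:,::-1])
E
```

```text
8.775 [511.12437244  -1.09937803  88.1223686 ] [3.14086931e+00 3.00429545e-04 1.93203259e+00]
```

View pics/w2.png

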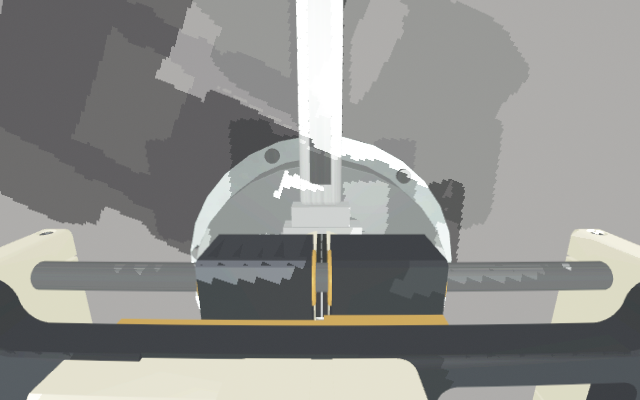

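Call:
step_arm --increments "0 0 0 2 0 6 -1;0 0 0 2 0 11.8 -1;0 0 0 2 0 11.8 -1;0 0 0 0 0 11.8 -1;0 0 0 -3 0 11.8 -1;0 0 0 -6 0 11.8 -1;0 0 0 -9 0 11.8 -1"

```text
time: 9.7
tool_pos: [513.7, -8.5, 76.4]
tcp_rot: [3.141, -0.002, 1.932]
contact_force: [-2.8, 7.1, 11.7]
grip_width: 0.3
```

Call:
step_arm --increments "0 0 0 -3 0 0 -1;0 0 0 -6 0 0 -1;0 0 0 -8 0 0 -1"

```text
time: 10.07
tool_pos: [516.5, -15.9, 76.4]
tcp_rot: [-3.142, -0.002, 1.932]
contact_force: [-3.9, 6.6, 11.1]
grip_width: 0.6
```

Call:
step_arm --increments "0 0 0 -3 0 0 -1;0 0 0 -3 0 -6 -1;0 0 0 19 0 -6 -1;0 0 0 19 0 -6 -1;0 0 0 19 0 0 -1;0 0 0 18 0 0 -1;0 0 0 15 0 0 -1;0 0 0 12 0 0 -1;0 0 0 9 0 0 -1;0 0 0 6 0 0 -1;0 0 0 3 0 0 -1;0 0 0 0 0 0 -1"

```text
time: 11.58
tool_pos: [516.3, -16.1, 76.4]
tcp_rot: [-3.141, -0.002, 1.932]
contact_force: [-4.9, 7.7, 11.6]
grip_width: 0.2
```

Call:
step_arm --increments "0 0 0 -3 0 0 -1;0 0 0 -3 0 -10 -1;0 0 0 19 0 -60 -1;0 0 0 19 0 -110 -1;0 0 0 19 0 -110 -1;0 0 0 19 0 -110 -1"

```text
time: 12.32
tool_pos: [509.9, 0.5, 185.3]
tcp_rot: [-3.141, -0.0, 1.932]
contact_force: [-0.1, -0.2, -0.6]
grip_width: 0.2
```

```bash
python3 - <<'E'
from h import *
o=get_obs();print(o["time"],o["tool_pos"],o["tcp_rot"])
c=capture("wrist");f=c["frame"][:,:,::-1];cv2.imwrite("pics/w3.png",f)
cv2.imwrite("pics/w3c.png",cv2.resize(f[130:240,260:380],None,fx=5,fy=5,interpolation=cv2.INTER_CUBIC))
E
```

```text
12.325 [5.09850415e+02 4.68913198e-01 1.85301125e+02] [-3.14109599e+00 -1.53552847e-05  1.93245018e+00]
```

View pics/w3c.png

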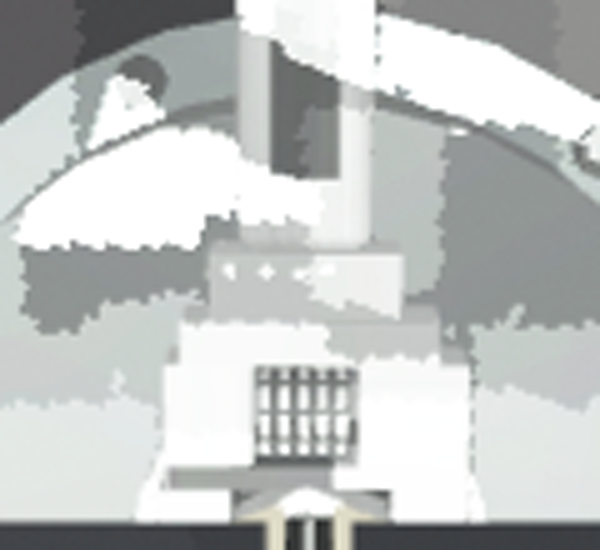

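Call:
step_arm --increments "0 0 0 -60 0 0 -1;0 0 0 -60 0 0 -1;0 0 0 -60 0 0 -1"

```text
time: 12.75
tool_pos: [530.6, -55.4, 184.2]
tcp_rot: [-3.139, -0.002, 1.932]
contact_force: [-0.1, 1.0, -0.8]
grip_width: 0.6
```

```bash
python3 - <<'E'
from h import *
o=get_obs();print(o["time"],o["tool_pos"],o["tcp_rot"])
c=capture("wrist");f=c["frame"][:,:,::-1];cv2.imwrite("pics/w4.png",f)
cv2.imwrite("pics/w4c.png",cv2.resize(f[130:230,260:380],None,fx=6,fy=6,interpolation=cv2.INTER_CUBIC))
E
```

```text
12.75 [530.58504112 -55.36234169 184.21657348] [-3.13906799e+00 -2.11596526e-03  1.93155493e+00]
```

View pics/w4c.png

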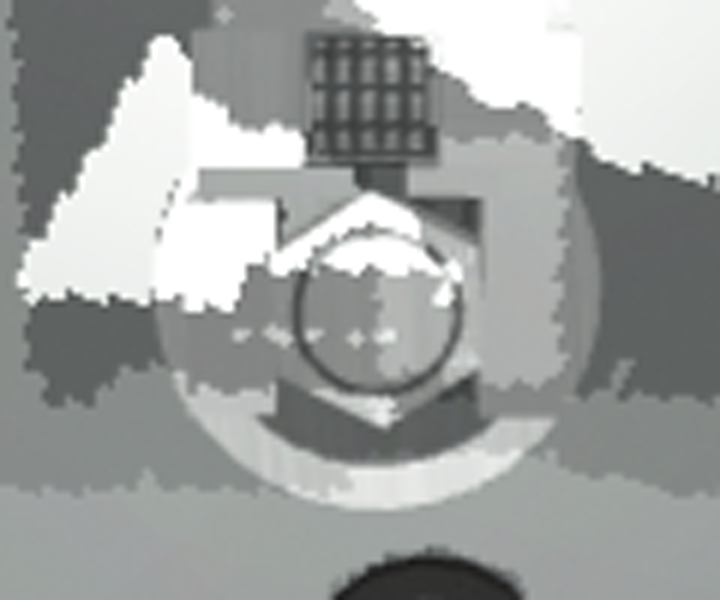

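Call:
step_arm --increments "0 0 0 30 0 50 -1;0 0 0 60 0 98 -1;0 0 0 60 0 104 -1;0 0 0 60 0 110 -1;0 0 0 58 0 110 -1;0 0 0 55 0 110 -1;0 0 0 52 0 110 -1;0 0 0 49 0 110 -1;0 0 0 46 0 110 -1"

```text
time: 13.92
tool_pos: [515.2, -11.9, 76.5]
tcp_rot: [3.141, -0.001, 1.932]
contact_force: [-2.7, 5.5, 7.7]
grip_width: 0.4
```

Call:
step_arm --increments "0 0 0 -3 0 0 -1;0 0 0 -5 0 0 -1"

```text
time: 14.18
tool_pos: [516.9, -16.5, 76.5]
tcp_rot: [3.141, -0.001, 1.932]
contact_force: [-2.3, 6.3, 7.7]
grip_width: 0.3
```

Call:
step_arm --increments "0 0 0 -3 0 0 -1;0 0 0 -3 0 -6 -1;0 0 0 17 0 -6 -1;0 0 0 17 0 -6 -1;0 0 0 17 0 0.3 -1;0 0 0 16 0 0.3 -1;0 0 0 13 0 0.3 -1;0 0 0 10 0 0.3 -1;0 0 0 7 0 0.3 -1"

```text
time: 15.3
tool_pos: [514.0, -8.6, 76.3]
tcp_rot: [3.141, -0.003, 1.932]
contact_force: [-6.0, 11.3, 16.0]
grip_width: 0.6
```

Call:
step_arm --increments "0 0 0 -3 0 0 -1;0 0 0 -6 0 0 -1;0 0 0 -8 0 0 -1"

```text
time: 15.68
tool_pos: [516.3, -15.4, 76.2]
tcp_rot: [-3.142, -0.005, 1.932]
contact_force: [-5.2, 15.2, 18.1]
grip_width: 0.4
```

Call:
step_arm --increments "0 0 0 0 0 -10 -1;0 0 0 -22 0 -60 -1;0 0 0 -42 0 -110 -1;0 0 0 -42 0 -110 -1;0 0 0 -42 0 -110 -1"

```text
time: 16.3
tool_pos: [531.7, -57.4, 184.7]
tcp_rot: [-3.141, -0.001, 1.932]
contact_force: [-0.7, 0.6, -0.0]
grip_width: 0.3
```

```bash
python3 - <<'E'
from h import *
o=get_obs();print(o["time"],o["tool_pos"],o["tcp_rot"])
c=capture("wrist");f=c["frame"][:,:,::-1];cv2.imwrite("pics/w5.png",f)
cv2.imwrite("pics/w5c.png",cv2.resize(f[130:230,260:380],None,fx=6,fy=6,interpolation=cv2.INTER_CUBIC))
E
```

```text
16.3 [531.65283491 -57.36472694 184.68873302] [-3.14072944e+00 -5.25861098e-04  1.93225173e+00]
```

View pics/w5c.png

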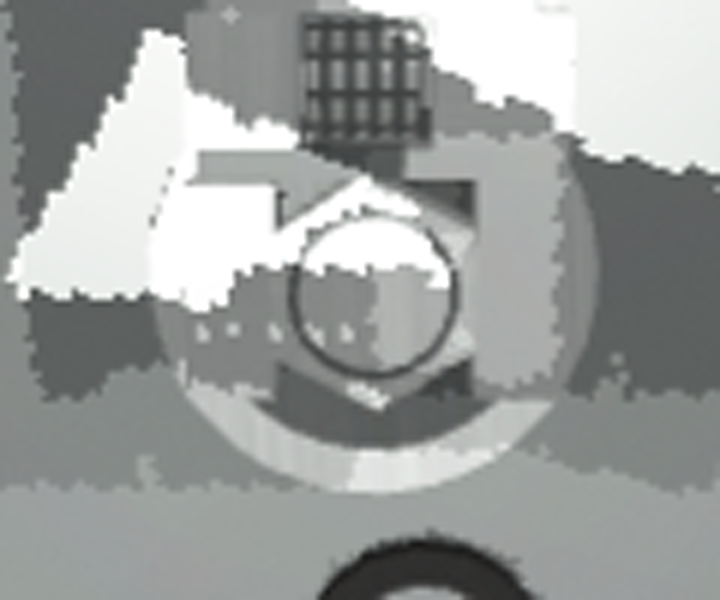

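View pics/w5.png

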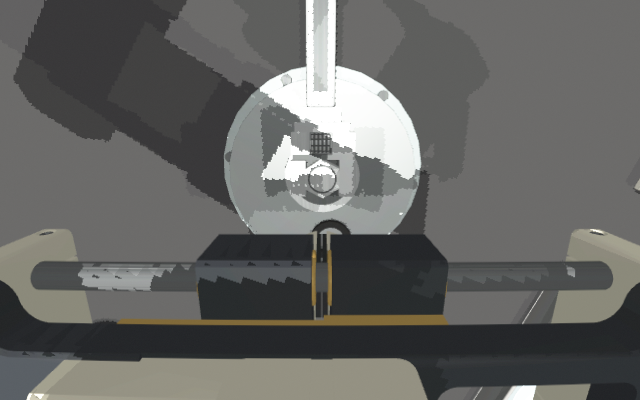

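Hex flats are now flush with both jaw faces (275 and 474 in the crop). In the last strokes the finger only dragged, with the force ratio about 0.85, so the jaw is snug. Next I'll go beside the handle.

Call:
step_arm --increments "0 0 0 55 -13 0 -1;0 0 0 110 -26 0 -1;0 0 0 163 -38.7 0 -1;0 0 0 163 -38.7 0 -1;0 0 0 163 -38.7 60 -1;0 0 0 163 -38.7 115 -1;0 0 0 163 -38.7 128 -1;0 0 0 163 -38.7 128 -1;0 0 0 163 -38.7 128 -1"

```text
time: 17.48
tool_pos: [439.6, 81.4, 58.9]
tcp_rot: [3.139, 0.001, 1.933]
contact_force: [0.8, -0.2, 0.7]
grip_width: 0.3
```

```bash
python3 - <<'E'
from h import *
o=get_obs();print(o["time"],o["tool_pos"],o["tcp_rot"],o["contact_force"])
c=capture("wrist");f=c["frame"][:,:,::-1];cv2.imwrite("pics/w6.png",f)
E
```

```text
17.475 [439.58775151  81.4206342   58.88202338] [3.13872362e+00 9.85510706e-04 1.93260744e+00] [ 0.75095209 -0.17847328  0.70574918]
```

View pics/w6.png

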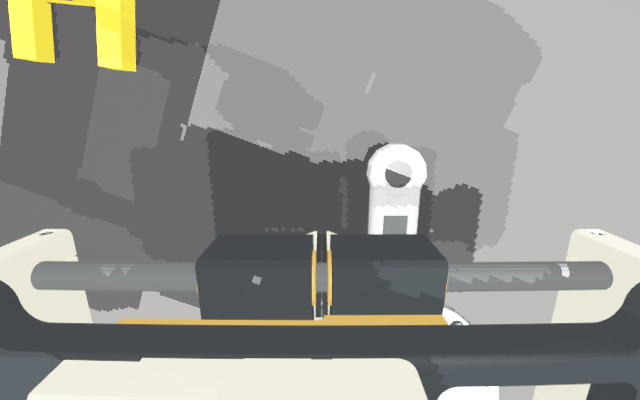

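Call:
step_arm --increments "0 0 0 0 3 0 -1;0 0 0 0 6 0 -1;0 0 0 0 9 0 -1;0 0 0 0 11 0 -1;0 0 0 0 13 0 -1;0 0 0 0 14 0 -1;0 0 0 0 14 0 -1"

```text
time: 18.4
tool_pos: [450.0, 86.3, 57.3]
tcp_rot: [-3.139, -0.001, 1.933]
contact_force: [-4.9, -2.7, 5.5]
grip_width: 0.1
```

Call:
step_arm --increments "0 0 0 0 2 0 -1;0 0 0 0 3 0 -1;0 0 0 0 3 0 -1"

```text
time: 18.77
tool_pos: [452.6, 87.4, 57.3]
tcp_rot: [-3.138, -0.001, 1.933]
contact_force: [-6.2, -2.1, 5.9]
grip_width: 0.4
```

Call:
step_arm --increments "0 0 0 0 0 -1 -1;0 0 0 0 0 -1 -1"

```text
time: 19.02
tool_pos: [453.3, 87.5, 58.2]
tcp_rot: [-3.14, -0.001, 1.933]
contact_force: [-4.8, -0.8, 2.3]
grip_width: 0.4
```

```bash
python3 - <<'E'
from math import *
R,y0=145,-22
for i in range(1,16):
    t=.025*i;print(f"0 0 {t:.3f} {R*(cos(t)-1)-y0*sin(t):.1f} {R*sin(t)+y0*(cos(t)-1):.1f} 0 -1",end=";")
E
```

```text
0 0 0.025 0.5 3.6 0 -1;0 0 0.050 0.9 7.3 0 -1;0 0 0.075 1.2 10.9 0 -1;0 0 0.100 1.5 14.6 0 -1;0 0 0.125 1.6 18.2 0 -1;0 0 0.150 1.7 21.9 0 -1;0 0 0.175 1.6 25.6 0 -1;0 0 0.200 1.5 29.2 0 -1;0 0 0.225 1.3 32.9 0 -1;0 0 0.250 0.9 36.6 0 -1;0 0 0.275 0.5 40.2 0 -1;0 0 0.300 0.0 43.8 0 -1;0 0 0.325 -0.6 47.5 0 -1;0 0 0.350 -1.2 51.1 0 -1;0 0 0.375 -2.0 54.6 0 -1;
```

Call:
step_arm --increments "0 0 0.025 0.5 3.6 0 -1;0 0 0.05 0.9 7.3 0 -1;0 0 0.075 1.2 10.9 0 -1;0 0 0.1 1.5 14.6 0 -1;0 0 0.125 1.6 18.2 0 -1;0 0 0.15 1.7 21.9 0 -1;0 0 0.175 1.6 25.6 0 -1;0 0 0.2 1.5 29.2 0 -1"

```text
time: 20.02
tool_pos: [481.1, 99.4, 58.4]
tcp_rot: [3.142, -0.0, 1.731]
contact_force: [-4.3, 0.3, 0.7]
grip_width: 0.6
```

Call:
step_arm --increments "0 0 0.025 0.5 3.6 0 -1;0 0 0.05 0.9 7.3 0 -1;0 0 0.075 1.2 10.9 0 -1;0 0 0.1 1.5 14.6 0 -1;0 0 0.125 1.6 18.2 0 -1;0 0 0.15 1.7 21.9 0 -1;0 0 0.175 1.6 25.6 0 -1;0 0 0.2 1.5 29.2 0 -1"

```text
time: 21.02
tool_pos: [509.7, 105.5, 58.4]
tcp_rot: [3.141, -0.0, 1.531]
contact_force: [-4.2, -0.2, 0.7]
grip_width: 0.4
```

```bash
python3 - <<'E'
from h import *
o=get_obs();print(o["time"],o["tool_pos"],o["tcp_rot"],o["contact_force"],o["moment"])
c=capture("wrist");f=c["frame"][:,:,::-1];cv2.imwrite("pics/w7.png",f)
c=capture("top");f=c["frame"][:,:,::-1];cv2.imwrite("pics/t7.png",cv2.resize(f[120:260,220:380],None,fx=4,fy=4,interpolation=cv2.INTER_CUBIC))
E
```

```text
21.025 [509.74164128 105.53892142  58.43626839] [ 3.14147724e+00 -8.62417409e-05  1.53115598e+00] [-4.21544868 -0.23795257  0.70003755] [-0.01408873  0.73514475  0.01595019]
```

View pics/w7.png

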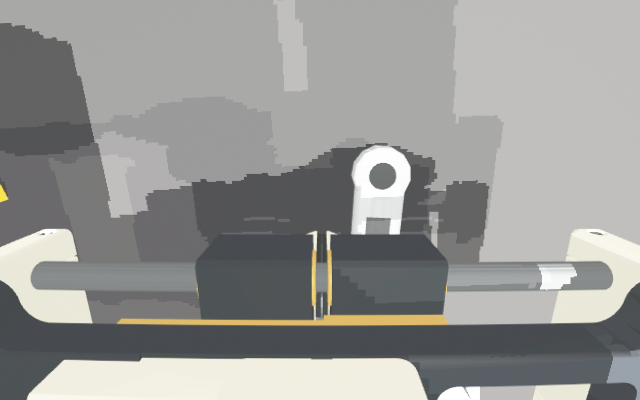

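View pics/t7.png

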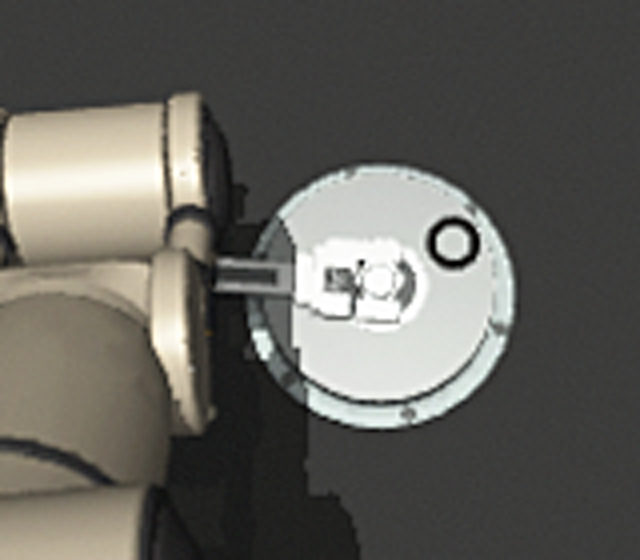

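Call:
step_arm --increments "0 0 0.025 0.5 3.6 0 -1;0 0 0.05 0.9 7.3 0 -1;0 0 0.075 1.2 10.9 0 -1;0 0 0.1 1.5 14.6 0 -1;0 0 0.125 1.6 18.2 0 -1;0 0 0.15 1.7 21.9 0 -1;0 0 0.16 1.7 23.3 0 -1"

```text
time: 22.0
tool_pos: [533.1, 106.3, 58.4]
tcp_rot: [3.141, -0.0, 1.372]
contact_force: [-4.3, 0.5, 1.2]
grip_width: 0.5
```

Call:
step_arm --increments "0 0 0.01 0.2 1.5 0 -1;0 0 0.02 0.4 2.9 0 -1;0 0 0.03 0.6 4.3 0 -1"

```text
time: 22.38
tool_pos: [537.2, 106.1, 58.4]
tcp_rot: [3.142, -0.0, 1.342]
contact_force: [-5.0, 0.6, 1.2]
grip_width: 0.5
```

Call:
step_arm --increments "0 0 0.005 0.1 0.7 0 -1;0 0 0.01 0.2 1.5 0 -1;0 0 0.015 0.3 2.2 0 -1"

```text
time: 22.75
tool_pos: [539.4, 105.9, 58.4]
tcp_rot: [3.142, -0.0, 1.327]
contact_force: [-3.8, 0.6, 0.9]
grip_width: 0.4
```

Call:
step_arm --increments "0 0 0.005 0.1 0.7 0 -1;0 0 0.01 0.2 1.5 0 -1;0 0 0.01 0.2 1.5 0 -1"

```text
time: 23.12
tool_pos: [541.0, 105.7, 58.4]
tcp_rot: [3.141, -0.0, 1.318]
contact_force: [-3.4, 0.2, 1.4]
grip_width: 0.5
```

Call:
step_arm --increments "0 0 0.005 0.1 0.7 0 -1;0 0 0.007 0.1 1 0 -1;0 0 0.007 0.1 1 0 -1"

```text
time: 23.5
tool_pos: [541.9, 105.5, 58.4]
tcp_rot: [3.141, -0.0, 1.311]
contact_force: [-4.7, 0.7, 1.3]
grip_width: 0.5
```

Call:
step_arm --increments "0 0 0.005 0.1 0.7 0 -1;0 0 0.007 0.1 1 0 -1;0 0 0.007 0.1 1 0 -1"

```text
time: 23.88
tool_pos: [542.9, 105.4, 58.4]
tcp_rot: [3.141, -0.0, 1.304]
contact_force: [-3.1, 1.6, 0.9]
grip_width: 0.6
```

Call:
step_arm --increments "0 0 0.005 0.1 0.7 0 -1;0 0 0.007 0.1 1 0 -1;0 0 0.007 0.1 1 0 -1"

```text
time: 24.25
tool_pos: [543.9, 105.2, 58.5]
tcp_rot: [3.141, -0.0, 1.297]
contact_force: [-4.0, 1.2, 1.6]
grip_width: 0.5
```

Call:
step_arm --increments "0 0 0.005 0.1 0.7 0 -1;0 0 0.007 0.1 1 0 -1;0 0 0.007 0.1 1 0 -1"

```text
time: 24.62
tool_pos: [544.9, 105.1, 58.4]
tcp_rot: [3.141, -0.0, 1.29]
contact_force: [-3.4, 1.4, 1.2]
grip_width: 0.3
```

Call:
step_arm --increments "0 0 0.005 0.1 0.7 0 -1;0 0 0.007 0.1 1 0 -1;0 0 0.007 0.1 1 0 -1"

```text
time: 25.0
tool_pos: [545.9, 104.9, 58.5]
tcp_rot: [3.141, -0.0, 1.283]
contact_force: [-2.9, 2.5, 1.7]
grip_width: 0.7
```

Call:
step_arm --increments "0 0 0.005 0.1 0.7 0 -1;0 0 0.007 0.1 1 0 -1;0 0 0.007 0.1 1 0 -1"

```text
time: 25.38
tool_pos: [546.9, 104.7, 58.4]
tcp_rot: [3.141, -0.0, 1.276]
contact_force: [-3.3, 4.1, 0.8]
grip_width: 0.1
```

Call:
step_arm --increments "0 0 0.005 0.1 0.7 0 -1;0 0 0.007 0.1 1 0 -1;0 0 0.007 0.1 1 0 -1"

```text
time: 25.75
tool_pos: [547.9, 104.5, 58.5]
tcp_rot: [3.141, -0.0, 1.269]
contact_force: [-2.8, 4.2, 0.7]
grip_width: 0.5
```

Call:
step_arm --increments "0 0 0.005 0.1 0.7 0 -1;0 0 0.007 0.1 1 0 -1;0 0 0.007 0.1 1 0 -1"

```text
time: 26.12
tool_pos: [548.8, 104.3, 58.5]
tcp_rot: [3.141, -0.0, 1.262]
contact_force: [-3.5, 4.0, 2.8]
grip_width: 0.3
```

Call:
step_arm --increments "0 0 0.005 0.2 0.7 0 -1;0 0 0.007 0.3 1 0 -1;0 0 0.007 0.3 1 0 -1"

```text
time: 26.5
tool_pos: [549.8, 104.2, 58.5]
tcp_rot: [3.142, -0.0, 1.255]
contact_force: [-4.2, 2.5, 1.8]
grip_width: 0.2
```

Call:
step_arm --increments "0 0 0.005 0.2 0.7 0 -1;0 0 0.007 0.3 1 0 -1;0 0 0.007 0.3 1 0 -1"

```text
time: 26.88
tool_pos: [550.8, 104.1, 58.4]
tcp_rot: [-3.142, 0.0, 1.248]
contact_force: [-4.1, 2.8, 2.6]
grip_width: 0.3
```

Call:
step_arm --increments "0 0 0.005 0.2 0.7 0 -1;0 0 0.007 0.3 1 0 -1;0 0 0.007 0.3 1 0 -1"

```text
time: 27.25
tool_pos: [551.9, 104.0, 58.4]
tcp_rot: [-3.142, 0.0, 1.241]
contact_force: [-4.2, 2.1, 2.6]
grip_width: 0.5
```

Call:
step_arm --increments "0 0 0.005 0.1 0.7 0 -1;0 0 0.007 0.2 1 0 -1;0 0 0.007 0.2 1 0 -1"

```text
time: 27.62
tool_pos: [552.3, 104.0, 58.3]
tcp_rot: [-3.14, 0.0, 1.234]
contact_force: [-6.4, 2.6, 2.5]
grip_width: 0.2
```

Call:
step_arm --increments "0 0 0.005 0.1 0.7 0 -1;0 0 0.007 0.2 1 0 -1;0 0 0.007 0.2 1 0 -1"

```text
time: 28.0
tool_pos: [552.8, 104.0, 58.3]
tcp_rot: [-3.139, 0.001, 1.227]
contact_force: [-7.5, 2.9, 4.4]
grip_width: 0.3
```

Call:
step_arm --increments "0 0 0.005 0.1 0.7 0 -1;0 0 0.007 0.2 1 0 -1;0 0 0.007 0.2 1 0 -1"

```text
time: 28.38
tool_pos: [553.3, 104.0, 58.3]
tcp_rot: [-3.138, 0.001, 1.22]
contact_force: [-9.5, 2.3, 6.5]
grip_width: 0.2
```

Firm stop: the force climbed from 4 to 9.7 N while the motion stalled. I'm backing off now.

Call:
step_arm --increments "0 0 0 0 -1 0 -1;0 0 0 0 -3 0 -1;0 0 0 0 -10 0 -1;0 0 0 0 -22 0 -1;0 0 0 0 -25 0 -1;0 0 0 0 -25 -50 -1;0 0 0 0 -25 -110 -1;0 0 0 -60 -20 -130 -1;0 0 0 -120 0 -130 -1;0 0 0 -180 20 -130 -1;0 0 0 -194 24 -130 -1;0 0 0 -194 24 -130 -1;0 0 0 -194 24 -130 -1"

```text
time: 30.0
tool_pos: [510.8, -85.2, 188.3]
tcp_rot: [-3.141, -0.001, 1.221]
contact_force: [-0.1, -0.5, -0.3]
grip_width: 0.2
```

```bash
python3 - <<'E'
from h import *
o=get_obs();print(o["time"],o["tool_pos"],o["tcp_rot"],o["contact_force"])
c=capture("wrist");f=c["frame"][:,:,::-1];cv2.imwrite("pics/w8.png",f)
cv2.imwrite("pics/w8c.png",cv2.resize(f[130:230,260:380],None,fx=6,fy=6,interpolation=cv2.INTER_CUBIC))
c=capture("side");f=c["frame"][:,:,::-1];cv2.imwrite("pics/s8.png",cv2.resize(f[150:300,220:420],None,fx=4,fy=4,interpolation=cv2.INTER_CUBIC))
E
```

```text
30.0 [510.78100618 -85.22641974 188.32137229] [-3.14119777e+00 -5.87698250e-04  1.22102169e+00] [-0.09939865 -0.45613551 -0.32964755]
```

View pics/w8.png

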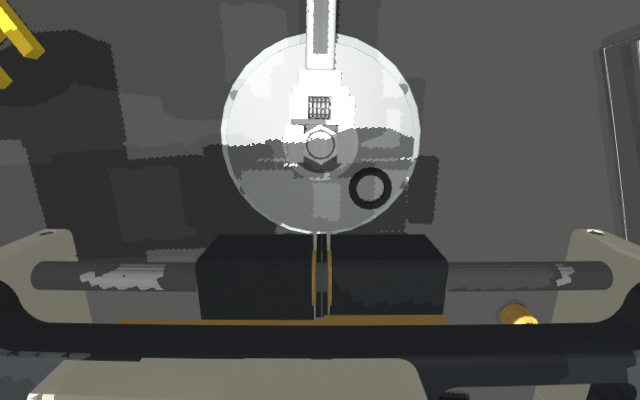

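View pics/w8c.png

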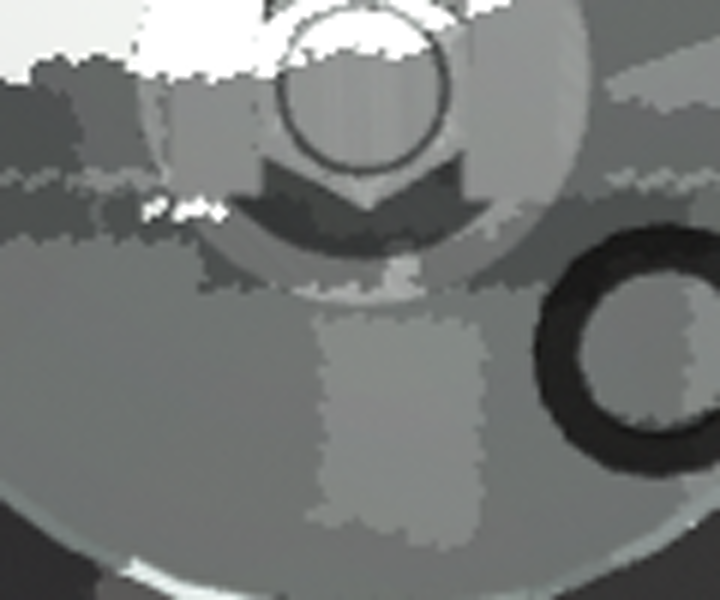

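View pics/s8.png

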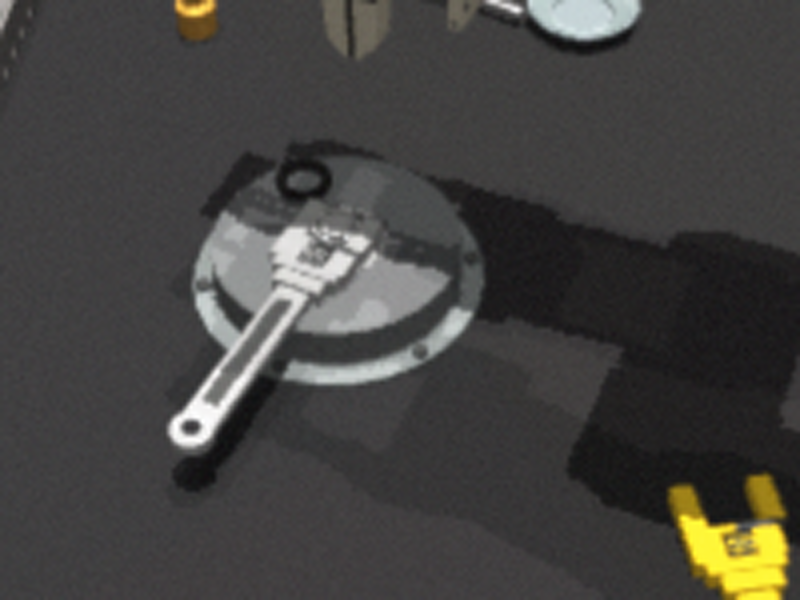

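```bash
python3 - <<'E'
from h import *
f=cv2.imread("pics/w8.png")
cv2.imwrite("pics/w8d.png",cv2.resize(f[85:180,270:370],None,fx=6,fy=6,interpolation=cv2.INTER_CUBIC))
s=capture("side");g=lambda X,Y:((X+.5)/4-.5+220,(Y+.5)/4-.5+150)
p=onz(ray(s,g(190,427)),48);C=np.array([525.6,-40.6]);d=p[:2]-C;print(p,np.hypot(*d),np.arctan2(d[1],d[0]))
p=onz(ray(s,(323.3,260.1)),48);d=p[:2]-C;print(p,np.hypot(*d),np.arctan2(d[1],d[0]))
c=capture("top");cv2.imwrite("pics/t8.png",cv2.resize(c["frame"][120:260,220:380,::-1],None,fx=4,fy=4,interpolation=cv2.INTER_CUBIC))
E
```

```text
[593.03446427 137.03875285  48.        ] 190.00771953664753 1.2079851454316326
[457.78082339 138.42879331  48.        ] 191.44385482484313 1.9329093294463982
```

View pics/w8d.png

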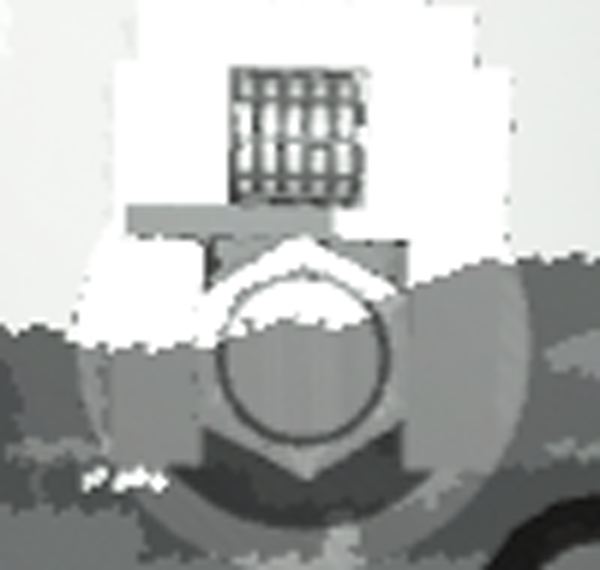

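View pics/t8.png

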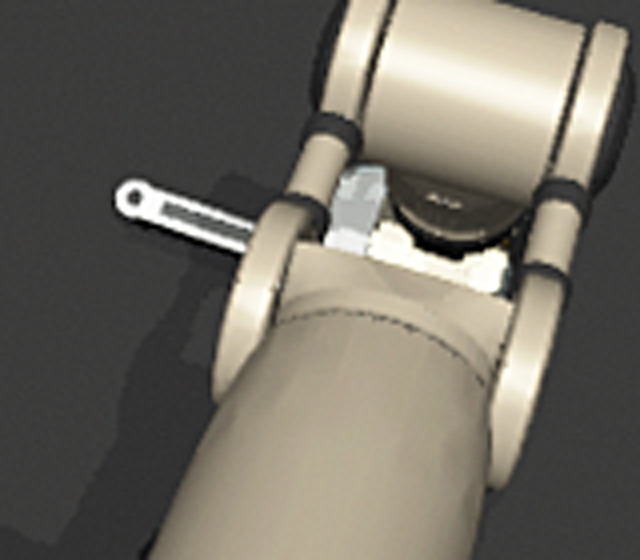

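Flush jaws on both flats, wrench flat, handle turned 0.725 rad, ring untouched, and the arm clear. Handing in.

```bash
python3 -c "
from plant import *
print(get_obs()['time'],close_job())"
```

```text
the job is handed in; nothing more can be done
30.2 None
```

The job is done and handed in at 30.2 s. The jaw was made snug first, and then the handle was swung clockwise to the cap's stop.

- **Worm:** I rolled it in five strokes. In the last strokes the finger only dragged, with the drag growing in step with the pressing force at a ratio of about 0.8 to 0.9. That is how I judged the jaw snug. Most strokes pressed with 8 to 12 N, but the last one reached about 18 N, more than the 1 kg asked.
- **Swing:** The handle took about 4 to 5 N all the way until the force rose at the stop. I backed off at about 9.7 N, under the 11 N that would force the jaw open. The finger also pressed up to 6 N downward on the handle, by friction.
- **Last checks:**
  - The handle turned 0.725 rad by the side camera, which fits the expected 0.65 to 0.75.
  - The mouth's picture width was 198 px against 199 px before the swing, flush on both flats. My pixel reading of the mouth ran about 1 mm small in every picture, so the snugness rests mainly on the drag force.
  - The wrench looked flat on the stand, the ring looked undisturbed on the stand, and the arm was clear of everything. I did not check the other bystanders one by one after the swing, but the arm was never low near them.
- **Not done:** I did not re-test the worm by touch after the swing.

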